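# Release the drain tray's click lock and tip the bearing caps into the tin

### The job

Turn the black lock knob clockwise (seen from above) until it clicks past its stiff spot and the red bolt springs back off the tray's yellow tab; stop at the click, as turning well past it drives the bolt in again. Then tip up the steel drain tray, which has an orange bar to lift it by, so that all three bronze bearing caps slide off into the blue tin, and lower the tray gently, without letting it drop, until it lies flat again. Leave the lock released, the tin where it stands and the other things on the bench alone.

Things in the scene. Friction and masses are not known exactly. Their poses are not given: they have to be found in the camera images.
- stand: Green steel stand bolted to the bench, base plate 300 x 175 x 12 mm. Origin on the bench under the middle of the tray's width; x along the tray hinge from tray to knob, y from hinge to orange bar, z up. Hinge line at y = -70, z = 110 mm; vertical knob axis at x = 155, y = 30 mm, on a pedestal 80 x 96 mm, 130 mm high.
- knob_grip (a point): Point to grip, on the knob's vertical axis, 164 mm above the bench. Black upright bar 84 mm long (this frame's x), 16 mm thick, 139 to 177 mm above the bench, over a skirt 84 mm wide, top at 137 mm. Turns clockwise: easily, then stiff (0.45 N m), then clicks, 1.4 to 2.4 rad in all, not readable from the bar; then 0.4 rad of easy play, then a ramp drives the bolt in again.
- bolt (a joint): Red lock bolt, a 34 x 20 x 12 mm slide between tray and knob (m). About 0: its nose lies 9 mm over the tray's yellow tab, tray locked. It goes up to 4 mm further in (negative) at the knob's stiff spot. 0.014: sprung back towards the knob, clear of the tab, tray free.
- bolt_nose (a point): Top of the red bolt's nose, the end nearest the tray; it moves with the bolt along the stand's x axis.
- tray (a joint): Tilt of the steel drain tray about its hinge (rad). 0: flat and resting; grows as the orange bar is lifted, up to 1.3. Unlocked, it falls shut under its own weight when let go.
- tray_handle (a point): Middle of the orange grip bar, 16 mm thick, 112 mm long along this frame's x (parallel to the hinge), 130 mm above the bench when flat, 200 mm from the hinge line and 20 mm above the tray floor; two arms at +-50 mm leave 42 mm free between bar and tray. The frame tilts with the tray; y points away from the hinge. About 4 N to lift.
- tray_hinge (a point): Middle of the tray's hinge line, level with the tray floor's top (110 mm above the bench when flat). Tray floor 140 mm wide, reaching 40 mm past the hinge as an open lip over the tin and 150 mm towards the bar; 28 mm walls on the other three sides.
- tin: Blue enamelled open rectangular tin, 170 x 160 mm, 65 mm high, walls 4 mm, loose (0.9 kg), standing under the tray's lip. Origin: centre of its underside; x along the long side, z up.
- cap1: Loose bronze bearing cap, foot 66 x 34 x 12 mm with a half-round hump 36 mm high, about 0.2 kg, starting on the tray. Origin: centre of its underside, x along its length.
- cap2: Loose bronze bearing cap, foot 66 x 34 x 12 mm with a half-round hump 36 mm high, about 0.2 kg, starting on the tray. Origin: centre of its underside, x along its length.
- cap3: Loose bronze bearing cap, foot 66 x 34 x 12 mm with a half-round hump 36 mm high, about 0.2 kg, starting on the tray. Origin: centre of its underside, x along its length.
- clamp: Bystander: wooden block 130 x 110 mm bolted to the bench with a steel bearing race pinned by a black toggle clamp, 125 mm high. Origin: centre of its underside.
- lubricator: Bystander: brass lubricator cup, 60 mm wide, 105 mm tall, loose, upright. Origin: centre of its underside.
- puller: Bystander: orange bearing puller lying flat, 130 x 170 mm, loose. Origin: under the middle of its cross bar.
- scraper: Bystander: boxwood-handled scraper, 210 mm long, loose. Origin: under the brass ferrule, blade to +x.
Things that resemble listed ones, but are neither listed nor needed, are in the scene too. Leave any pink or white look-alike of the cap2 alone.

How it is judged:
By the outcome, as a careful person would: the job done as asked, in the order asked, and still so for the second after the job is handed in, with the robot touching nothing.
It also fails if it takes over 66 s, if anything falls off the work surface, if the arm or the gripper's body presses on something with over 40 N, if the wrist force passes 120 N, or if a joint passes its speed limit or range.

### The arm

A 6-joint arm with a two-finger parallel gripper is mounted at the origin on the work surface. World frame = base frame: x ahead of the robot, y to its left, z up, the work surface at z = 0. Lengths are in m, angles in rad, forces in N, time in s.
With the tool pointing down it reaches from about 0.35 to 0.775 m from the base axis. Payload 7.3 kg.
Tool frame: the origin (TCP) lies on the mounting face of the last link; the fingertips stand 178 mm ahead of it and the grasp point (between the pads) lies 159 mm ahead of it (robot.tcp_to_tips is the distance from the TCP to the fingertips, in m); z points along the fingers, y is the direction in which the jaws open and shut (so a half turn about z gives the same grasp; the last joint's range is limited). The gripper opens to 92 mm and grips with 3 to 60 N. Pads are 19 mm wide; open, the fingers measure 130 mm over their backs; the gripper's body (75 mm by 190 mm) begins 47 mm behind the grasp point.
Start: joints at [1.074, 0.342, 1.524, -0, 1.275, -0.146], TCP at [0.18, 0.493, 0.405] pointing down, gripper open.
Joint ranges: [-2.53, 2.53], [-0.77, 2.02], [0.04, 2.7], [-1, 4.14], [0.28, 2.66], [-3.11, 3.11]. Speed limits (rad/s): [2.57, 2.57, 3.14, 3.14, 3.14, 3.14].

### API

Orientations are given as [roll, pitch, yaw] about the fixed x, y, z axes, in that order (R = Rz(yaw) Ry(pitch) Rx(roll)).
In Python, from cell import robot, viewer gives the robot as it stands.
- The arm moves only by the shell command python3 -m creep 'ROWS' [OPENING] [FORCE]. ROWS is JSON, a list that holds one entry, the list of rows, each a list of 6 numbers: the shift along the world's x, y, z in mm, then the turn, a rotation vector about the world's x, y, z in degrees. A call has 1 to 5 rows; each row shifts and turns the pose as measured when the row begins; what a row does not reach is not made up. A row lasts 1/12 s, in which the tool goes at most 41.7 mm and 7.16 degrees, less where a joint would pass 70% of its speed; a pose out of reach is approached as far as the arm can. A call with a gripper value outside its range is refused whole. OPENING is the closure, from -1 (fully open) to 1 (shut), set as the call begins (- or left out, the last holds). The fingers move at their own pace and stop on an object; FORCE is the grip in N (left out, the last holds). Time passes only in rows, so rows that do not move let the fingers close. It gives the time, the measured TCP pose, the force and the opening at its end, in the units of the state.
- robot.observe(): the state, without advancing time (a new reading comes with each control period).
- viewer.read_camera(name): name is "side" or "top"; returns the picture (384x512x3 uint8, blue, green, red); there is no depth.
- viewer.camera_model(name): a dict with "fx", "fy", "cx", "cy" (pixels), "pose" (4x4, takes a point from camera to world coordinates). Camera axes: x right, y up, looking along -z (the intrinsics and any distortion apply to the point x, -y, -z); pixel columns grow to the right and rows downward; lengths in m; the calibration is good to about 2 mm. A picture is of the moment at which its call begins. camera_model takes no time and is no camera call.
- robot.hand_in(): hands the job in, once; it reports no verdict.
The state is a dict: "time": time; "qpos": joint angles; "qvel": joint speeds; "joint_efforts": joint torques, N m; "tool_pos": TCP position; "tool_rot": TCP orientation; "contact_force": force on the tool from outside, world axes, zero at the start; "torque": the same for the moment, N m; "opening": finger opening in m.
Only numpy, scipy, OpenCV 4.12 (cv2) and the standard library are available. Lean on these libraries where they do the work, as an engineer would, in place of code of your own. Each camera call takes 0.05 s, during which the arm holds its last target. There are 200 camera calls.

## Working session

There is one attempt and no reset: what is moved stays moved. The work goes in short steps, Python scripts to look and compute and a shell command to move; the robot and the scene stay as the last step left them, time stands still between calls to the robot, and variables do not carry over. Pictures are saved under pics/ and viewed, about 8 in all and at most 12, crops included, and the job is handed in when it is done.

```bash
ls; mkdir -p pics; cat > h.py <<'E'
import numpy as np, cv2
from cell import robot, viewer
def ray(cam,u,v):
    m=viewer.camera_model(cam); P=np.array(m["pose"])
    k=np.array([[m["fx"],0,m["cx"]],[0,m["fy"],m["cy"]],[0,0,1]])
    d=np.array(m.get("dist",m.get("distortion",np.zeros(5))),float)
    x,y=cv2.undistortPoints(np.array([[[u,v]]],float),k,d)[0,0]
    return P[:3,3],P[:3,:3]@np.array([x,-y,-1.])
def onplane(cam,u,v,z):
    o,d=ray(cam,u,v); return o+d*(z-o[2])/d[2]
def proj(cam,p):
    m=viewer.camera_model(cam); P=np.array(m["pose"])
    c=P[:3,:3].T@(np.array(p)-P[:3,3]); return m["cx"]+m["fx"]*c[0]/-c[2], m["cy"]+m["fy"]*-c[1]/-c[2]
E
python3 - <<'E'
from h import *
np.set_printoptions(precision=4,suppress=True)
for c in("top","side"):
    m=viewer.camera_model(c);print(m)
    cv2.imwrite(f"pics/{c}0.png",cv2.resize(viewer.read_camera(c),(768,576),interpolation=cv2.INTER_CUBIC))
print(robot.observe())
E
```

```text
pics
{'fx': 460.1193619723131, 'fy': 460.1193619723131, 'cx': 252.0800567203088, 'cy': 188.7473970523949, 'pose': array([[ 0.0208,  0.9948, -0.0993,  0.3361],
       [-0.9998,  0.0214,  0.0057, -0.0003],
       [ 0.0078,  0.0991,  0.995 ,  1.4851],
       [ 0.    ,  0.    ,  0.    ,  1.    ]])}
{'fx': 384.292825249961, 'fy': 384.292825249961, 'cx': 255.95077233164872, 'cy': 188.30618121068508, 'pose': array([[ 0.9859,  0.0707, -0.1519,  0.2822],
       [-0.1662,  0.5266, -0.8337, -1.013 ],
       [ 0.021 ,  0.8472,  0.5309,  0.7634],
       [ 0.    ,  0.    ,  0.    ,  1.    ]])}
{'time': 0.1, 'qpos': array([ 1.074 ,  0.3427,  1.5249,  0.    ,  1.2754, -0.146 ]), 'qvel': array([-0.0022, -0.0013, -0.002 , -0.0019, -0.0014,  0.0003]), 'joint_efforts': array([  0.0029, -43.2005, -24.4694,   0.0721,   0.0526,  -0.0001]), 'tool_pos': array([0.1803, 0.4929, 0.4041]), 'tool_rot': array([-3.1402, -0.0002,  2.7908]), 'contact_force': array([ 0.1545, -0.7749,  0.5031]), 'torque': array([-0.0195, -0.0437, -0.0005]), 'opening': 0.09166967079412716}
```

View pics/top0.png

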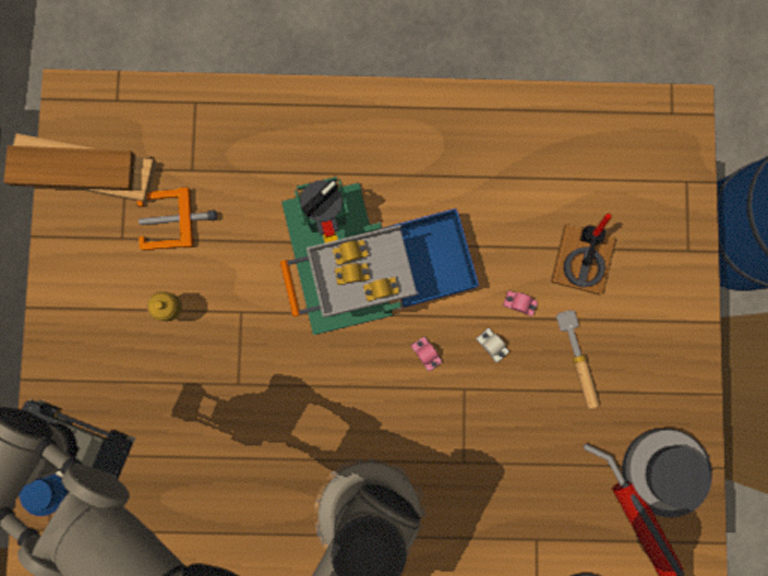

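View pics/side0.png

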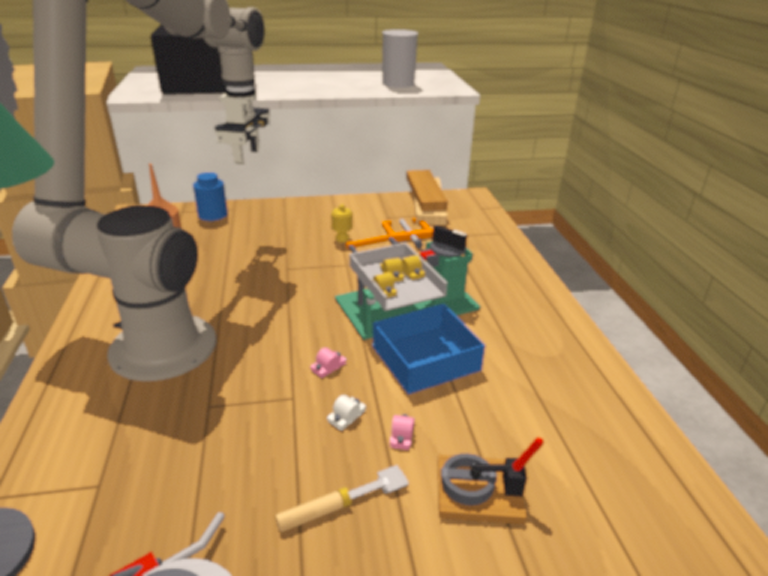

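The top view shows the stand with the knob at about (321,200), the orange bar at (291,288), the red bolt at (328,230) and the tin on the right; everything is in 1.5x pixels. Next I measure them.

```bash
python3 - <<'E'
from h import *
np.set_printoptions(precision=4,suppress=True)
im=viewer.read_camera("top"); cv2.imwrite("pics/t.png",im)
hsv=cv2.cvtColor(im,cv2.COLOR_BGR2HSV)
def comps(mask,box,name,z,minA=8):
    m=np.zeros_like(mask); x0,y0,x1,y1=box; m[y0:y1,x0:x1]=mask[y0:y1,x0:x1]
    cs,_=cv2.findContours(m,cv2.RETR_EXTERNAL,cv2.CHAIN_APPROX_NONE)
    for c in cs:
        if cv2.contourArea(c)<minA: continue
        r=cv2.minAreaRect(c); b=[onplane("top",*p,z)[:2] for p in cv2.boxPoints(r)]
        print(name,np.round(r[0],1),np.round(r[1],1),onplane("top",*r[0],z)[:2],"L",np.linalg.norm(b[0]-b[1]),np.linalg.norm(b[1]-b[2]),"dir",np.degrees(np.arctan2(*(b[1]-b[0])[::-1])))
comps(cv2.inRange(hsv,(5,150,120),(16,255,255)),(183,165,206,215),"bar",.136)
comps(cv2.inRange(hsv,(0,160,100),(4,255,255)),(205,140,235,170),"bolt",.13)
comps(cv2.inRange(hsv,(95,120,40),(125,255,255)),(250,130,325,210),"tin",.065)
comps(cv2.inRange(hsv,(60,80,40),(90,255,255)),(180,110,270,230),"stand",.012)
comps(cv2.inRange(hsv,(0,0,0),(180,255,45)),(190,110,240,160),"black",.177)
crop=im[105:225,180:330]; cv2.imwrite("pics/crop0.png",cv2.resize(crop,(750,600),interpolation=cv2.INTER_CUBIC))
E
```

```text
bar [194.  189.5] [49. 22.] [0.4648 0.1629] L 0.06503255979422164 0.14494359444078614 dir -88.74311198028074
bolt [218.2 151.9] [9.7 6.8] [0.5794 0.0951] L 0.02024601112490626 0.029328093782921536 dir -74.47104515453796
tin [286.9 171.5] [53.4 51.3] [ 0.534  -0.1159] L 0.16114587627121282 0.16768707118023066 dir -73.62417574406321
stand [236.6 209.1] [14.9 60.4] [0.4166 0.0394] L 0.19359455073611861 0.047868993793518694 dir -77.43607837105283
stand [204.9 188.9] [30.3  7.7] [0.4793 0.1428] L 0.024734027960037774 0.09822761761755341 dir -75.21273751327419
stand [201.  150.4] [38.6 20.6] [0.6045 0.1596] L 0.06673440170273337 0.1270310651652543 dir -69.89690366096788
stand [235.5 139.5] [32.3 28.9] [0.6427 0.0485] L 0.09417242874446279 0.10658860300511357 dir -74.3932456238906
black [208.7 150.9] [5.8 3.1] [0.5733 0.1193] L 0.009006043931566456 0.016966629128291815 dir -61.73270753541085
black [227.1 146.7] [5.1 6. ] [0.5869 0.0669] L 0.017323302784458653 0.014788939705619513 dir -70.00412737450183
black [214.3 133.9] [11.5 27.6] [0.6235 0.1046] L 0.08011696929534307 0.0336342463392236 dir -45.27669721691686
```

View pics/crop0.png

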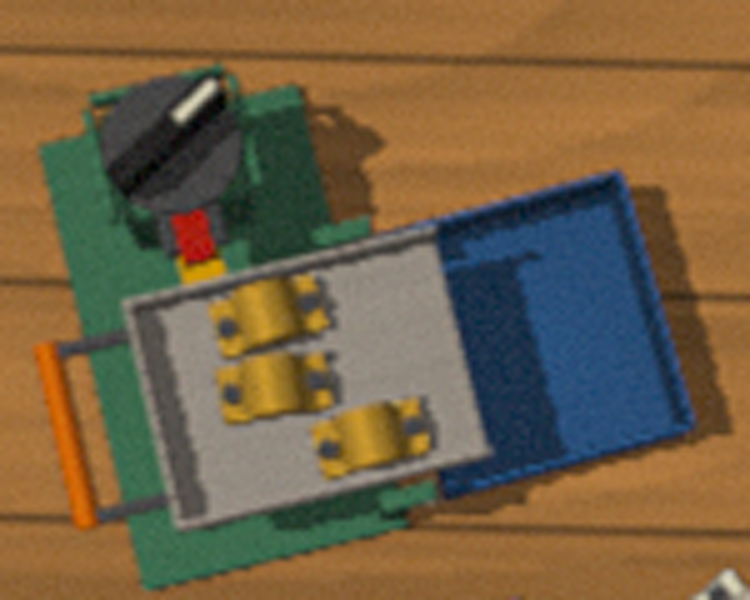

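The crop shows the orange bar ends at crop (48,345) and (86,524), the knob skirt centred at about (172,143), its bar running from lower left to upper right, and the red bolt overlapping the yellow tab. I'll check these against the stand geometry.

```bash
python3 - <<'E'
from h import *
np.set_printoptions(precision=4,suppress=True)
f=lambda x,y,z:onplane("top",180+x/5-.4,105+y/5-.4,z)
a,b=f(48,345,.135),f(86,524,.135); print("bar",a,b,np.linalg.norm(a-b))
# edges of tray walls top z .138
c=[f(*p,.138) for p in((126,300),(434,230),(488,455),(181,525))]
for p,q in zip(c,c[1:]): print("tray",p,np.linalg.norm(q-p),np.degrees(np.arctan2(*(q-p)[1::-1])))
print("skirt",f(172,143,.137),"knobbar ends",f(120,178,.177),f(218,88,.177),"mark",f(195,101,.177))
ang=np.degrees(np.arctan2((a-b)[1],(a-b)[0]));print(ang)
for ang in (ang,16):
    ex=np.array([np.cos(np.radians(ang)),np.sin(np.radians(ang))]);ey=np.array([-ex[1],ex[0]])
    h=((a+b)/2)[:2]; print("handle",h,"hinge",h-.2*ey,"knob",h+.155*ex-.1*ey, "origin",h-.13*ey)
print("nose?",f(193,258,.13))
k=(h+.155*ex-.1*ey)
print("proj knob top 5x", [(np.array(proj("top",[k[0],k[1],z]))-[180,105])*5 for z in(.137,.177)])
E
```

```text
bar [0.5117 0.1787 0.135 ] [0.4064 0.1528 0.135 ] 0.10846050771845506
tray [0.5392 0.1332 0.138 ] 0.1870436189100902 -75.77627470369859
tray [ 0.5851 -0.0481  0.138 ] 0.13759168720564804 -165.64575626026388
tray [ 0.4518 -0.0822  0.138 ] 0.1846964300301687 104.09151541157502
skirt [0.6343 0.1088 0.137 ] knobbar ends [0.6043 0.135  0.177 ] [0.6585 0.0799 0.177 ] mark [0.6505 0.093  0.177 ]
13.810610623479585
handle [0.4591 0.1658] hinge [ 0.5068 -0.0284] knob [0.6335 0.1057] origin [0.4901 0.0395]
handle [0.4591 0.1658] hinge [ 0.5142 -0.0265] knob [0.6356 0.1124] origin [0.4949 0.0408]
nose? [0.5665 0.0949 0.13  ]
proj knob top 5x [array([164.1441, 138.7311]), array([158.8108, 123.5009])]
```

```bash
python3 -m creep '[[[31,-26,0,0,0,-2],[31,-26,0,0,0,-2],[31,-26,0,0,0,-2],[31,-26,0,0,0,-2],[31,-26,0,0,0,-2]]]' -1 && python3 -m creep '[[[31,-26,0,0,0,-2],[31,-26,0,0,0,-2],[31,-26,0,0,0,-2],[31,-26,0,0,0,-2],[31,-26,0,0,0,-2]]]' && python3 -m creep '[[[31,-26,0,0,0,-2],[31,-26,0,0,0,-2],[31,-26,0,0,0,-1],[31,-26,0,0,0,-1],[0,0,0,0,0,0]]]'
```

```text
time: 0.57
tool_pos: [0.3336, 0.3622, 0.4026]
tool_rot: [-3.139, -0.003, 2.625]
contact_force: [0.9, -0.5, -0.0]
opening: 0.0919
time: 0.98
tool_pos: [0.4919, 0.226, 0.402]
tool_rot: [-3.138, -0.005, 2.442]
contact_force: [0.2, 1.3, 0.6]
opening: 0.0917
time: 1.4
tool_pos: [0.6223, 0.112, 0.3994]
tool_rot: [-3.136, -0.004, 2.323]
contact_force: [-1.2, 0.2, 0.0]
opening: 0.0917
```

```bash
python3 -m creep '[[[5,-2,-10,0,0,0],[5,-2,-10,0,0,0],[1,0,-20,0,0,0],[0,0,-20,0,0,0],[0,0,-15,0,0,0]]]'; python3 -m creep '[[[0,0,0,0,0,0]]]'; python3 - <<'E'
from h import *
im=viewer.read_camera("side"); cv2.imwrite("pics/s1.png",cv2.resize(im[120:240,210:360],(750,600),interpolation=cv2.INTER_CUBIC))
E
```

```text
time: 1.82
tool_pos: [0.6344, 0.1073, 0.3202]
tool_rot: [-3.139, -0.003, 2.322]
contact_force: [0.5, -0.2, -0.2]
opening: 0.0917
time: 1.9
tool_pos: [0.633, 0.1082, 0.3156]
tool_rot: [-3.133, -0.008, 2.323]
contact_force: [-0.7, 0.8, 0.3]
opening: 0.0917
```

View pics/s1.png

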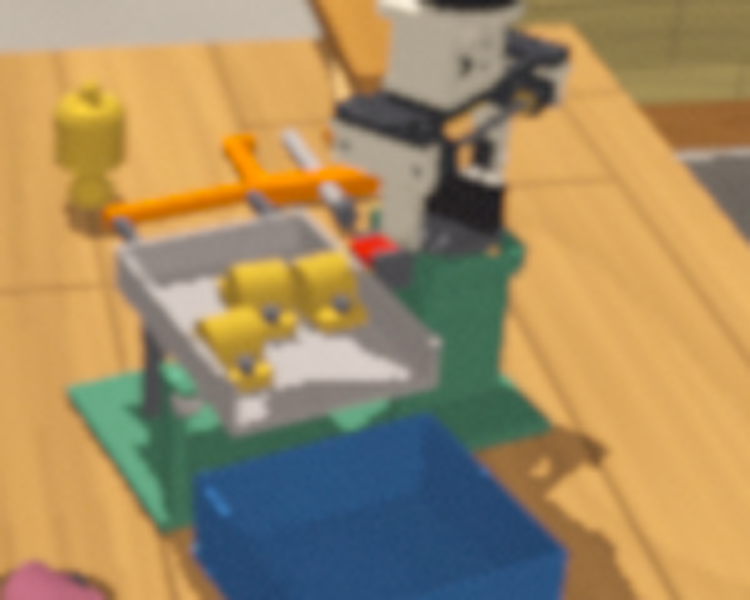

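The fingers straddle the black bar, but the tips are almost on the skirt. I raise by 7 mm and close.

```bash
python3 -m creep '[[[0,0,7,0,0,0],[0,0,0,0,0,0]]]' -; python3 -m creep '[[[0,0,0,0,0,0],[0,0,0,0,0,0],[0,0,0,0,0,0],[0,0,0,0,0,0],[0,0,0,0,0,0]]]' 1 55; python3 -c "
from h import *
print(robot.observe())"
```

```text
time: 2.12
tool_pos: [0.6329, 0.1097, 0.3252]
tool_rot: [-3.134, -0.007, 2.325]
contact_force: [0.4, 0.1, 0.2]
opening: 0.0919
time: 2.53
tool_pos: [0.6332, 0.1107, 0.3303]
tool_rot: [-3.14, -0.001, 2.327]
contact_force: [-0.9, -0.6, 0.7]
opening: 0.063
{'time': 2.5333, 'qpos': array([ 5.39105699e-02,  6.18395585e-01,  1.27660248e+00,  4.01518057e-04,
        1.24843380e+00, -7.02197784e-01]), 'qvel': array([-0.00138414, -0.00966274, -0.00268956, -0.00128518,  0.00037486,
        0.00188291]), 'joint_efforts': array([ 5.24548232e-02, -5.63828838e+01, -2.41049463e+01,  4.17356961e-02,
        9.21737985e-02,  1.43581783e-04]), 'tool_pos': array([0.63316631, 0.11073205, 0.33027587]), 'tool_rot': array([-3.14043437e+00, -1.47851469e-03,  2.32677627e+00]), 'contact_force': array([-0.86157359, -0.63534053,  0.74027683]), 'torque': array([-0.04001804,  0.01549566,  0.02756859]), 'opening': 0.0629787642838677}
```

```bash
python3 -m creep '[[[0,-2,-5,0,0,0],[0,0,0,0,0,0],[0,0,0,0,0,0],[0,0,0,0,0,0],[0,0,0,0,0,0]]]'; python3 -m creep '[[[0,0,0,0,0,0],[0,0,0,0,0,0],[0,0,0,0,0,0],[0,0,0,0,0,0],[0,0,0,0,0,0]]]';  python3 -c "
from h import *
print(robot.observe()['torque'])"
```

```text
time: 2.95
tool_pos: [0.6332, 0.1081, 0.3247]
tool_rot: [-3.14, -0.002, 2.326]
contact_force: [0.3, 0.3, -0.1]
opening: 0.0298
time: 3.37
tool_pos: [0.634, 0.1091, 0.3247]
tool_rot: [3.139, -0.001, 2.326]
contact_force: [0.8, 0.3, -0.2]
opening: 0.0154
[-0.06578991  0.05818184 -0.0679633 ]
```

Gripped (15.4 mm opening). Now I turn clockwise.

```bash
cat > t.py <<'E'
from h import *
s=robot.observe(); print("torque",s["torque"].round(2),"yaw",round(float(np.degrees(s["tool_rot"][2])),1))
im=viewer.read_camera("top"); hsv=cv2.cvtColor(im,cv2.COLOR_BGR2HSV)[140:175,205:240]
m=cv2.inRange(hsv,(0,160,90),(4,255,255)); y,x=np.nonzero(m); print("bolt px",len(x),(x.mean()+205).round(2),(y.mean()+140).round(2), y.max()+140 if len(y) else 0)
E
python3 t.py; R='x'; python3 -m creep '[[[0,0,0,0,0,-6],[0,0,0,0,0,-6],[0,0,0,0,0,-6],[0,0,0,0,0,-6],[0,0,0,0,0,-6]]]'; python3 t.py; python3 -m creep '[[[0,0,0,0,0,-6],[0,0,0,0,0,-6],[0,0,0,0,0,-6],[0,0,0,0,0,-6],[0,0,0,0,0,0]]]'; python3 t.py
```

```text
torque [-0.07  0.06 -0.07] yaw 133.3
bolt px 0 nan nan 0
time: 3.83
tool_pos: [0.6338, 0.1093, 0.3247]
tool_rot: [3.139, -0.001, 1.785]
contact_force: [1.1, 1.3, 0.9]
opening: 0.0158
torque [ 0.03 -0.06  0.21] yaw 102.3
bolt px 0 nan nan 0
time: 4.3
tool_pos: [0.6337, 0.1096, 0.3247]
tool_rot: [3.14, -0.002, 1.354]
contact_force: [1.3, 0.5, -0.1]
opening: 0.016
torque [ 0.08  0.06 -0.16] yaw 77.6
bolt px 0 nan nan 0t.py:4: RuntimeWarning: Mean of empty slice.
  m=cv2.inRange(hsv,(0,160,90),(4,255,255)); y,x=np.nonzero(m); print("bolt px",len(x),(x.mean()+205).round(2),(y.mean()+140).round(2), y.max()+140 if len(y) else 0)
  ret = ret.dtype.type(ret / rcount)
t.py:4: RuntimeWarning: Mean of empty slice.
  m=cv2.inRange(hsv,(0,160,90),(4,255,255)); y,x=np.nonzero(m); print("bolt px",len(x),(x.mean()+205).round(2),(y.mean()+140).round(2), y.max()+140 if len(y) else 0)
  ret = ret.dtype.type(ret / rcount)
t.py:4: RuntimeWarning: Mean of empty slice.
  m=cv2.inRange(hsv,(0,160,90),(4,255,255)); y,x=np.nonzero(m); print("bolt px",len(x),(x.mean()+205).round(2),(y.mean()+140).round(2), y.max()+140 if len(y) else 0)
  ret = ret.dtype.type(ret / rcount)
```

```bash
cat > t.py <<'E'
from h import *
s=robot.observe(); print("Tz",s["torque"].round(2)[2],"yaw",round(float(np.degrees(s["tool_rot"][2])),1),end=" ")
im=viewer.read_camera("side"); hsv=cv2.cvtColor(im,cv2.COLOR_BGR2HSV)[155:185,265:310]
m=cv2.inRange(hsv,(0,150,80),(7,255,255))|cv2.inRange(hsv,(174,150,80),(180,255,255)); y,x=np.nonzero(m)
if len(x): print("bolt px",len(x),(x.mean()+265).round(2),(y.mean()+155).round(2),"xrange",x.min()+265,x.max()+265)
else: print("no red")
E
python3 t.py; python3 -m creep '[[[0,0,0,0,0,-6],[0,0,0,0,0,-6],[0,0,0,0,0,-6],[0,0,0,0,0,0]]]' | head -2; python3 t.py; python3 -m creep '[[[0,0,0,0,0,-4],[0,0,0,0,0,-4]]]'|head -2; python3 t.py
```

```text
Tz -0.1 yaw 77.9 bolt px 33 284.06 169.15 xrange 280 288
time: 4.73
tool_pos: [0.6336, 0.1098, 0.3247]
Tz -0.18 yaw 60.4 bolt px 31 283.58 169.03 xrange 280 288
time: 4.95
tool_pos: [0.6336, 0.1098, 0.3247]
Tz 0.11 yaw 53.2 bolt px 29 283.72 168.86 xrange 280 288
```

```bash
python3 -m creep '[[[0,0,0,0,0,-4],[0,0,0,0,0,0]]]'|head -2; python3 t.py; python3 -m creep '[[[0,0,0,0,0,-4],[0,0,0,0,0,0]]]'|head -2; python3 t.py;
```

```text
time: 5.17
tool_pos: [0.6336, 0.1098, 0.3247]
Tz -0.6 yaw 49.4 bolt px 28 284.14 168.89 xrange 281 288
time: 5.38
tool_pos: [0.6336, 0.1098, 0.3247]
Tz -0.66 yaw 46.0 bolt px 27 284.15 168.81 xrange 281 288
```

```bash
python3 -m creep '[[[0,0,0,0,0,-4],[0,0,0,0,0,0]]]'|head -2; python3 t.py; python3 -m creep '[[[0,0,0,0,0,-4],[0,0,0,0,0,0]]]'|head -2; python3 t.py;
```

```text
time: 5.6
tool_pos: [0.6336, 0.1097, 0.3247]
Tz -0.02 yaw 42.6 bolt px 18 285.28 168.33 xrange 283 288
time: 5.82
tool_pos: [0.6336, 0.1098, 0.3247]
Tz -0.03 yaw 39.2 bolt px 18 285.28 168.33 xrange 283 288
```

The torque built up and then fell to 0, and the red shifted towards the knob, so this looks like the click. I'll let go, rise and verify.

```bash
python3 -m creep '[[[0,0,0,0,0,0],[0,0,0,0,0,0],[0,0,0,0,0,0],[0,0,0,0,0,0],[0,0,0,0,0,0]]]' -1; python3 t.py; python3 -m creep '[[[0,0,0,0,0,0],[0,0,10,0,0,0],[0,0,30,0,0,0],[0,0,30,0,0,0],[0,0,30,0,0,0]]]';python3 -m creep '[[[-15,35,10,0,0,0],[-15,35,10,0,0,0],[-15,35,0,0,0,0],[-15,35,0,0,0,0],[-15,30,0,0,0,0]]]'; python3 t.py;  python3 - <<'E'
from h import *
im=viewer.read_camera("top"); a=im[110:180,180:265]; im=viewer.read_camera("side"); b=im[130:200,250:335]
cv2.imwrite("pics/c2.png",cv2.resize(np.vstack([a,b]),(510,600*7//5*5//5 if 0 else 600),interpolation=cv2.INTER_CUBIC))
E
```

```text
time: 6.28
tool_pos: [0.6335, 0.1092, 0.3248]
tool_rot: [3.139, -0.001, 0.7]
contact_force: [-0.4, -1.2, -1.2]
opening: 0.0444
Tz -0.01 yaw 40.1 bolt px 18 285.28 168.33 xrange 283 288
time: 6.75
tool_pos: [0.6319, 0.1089, 0.4214]
tool_rot: [-3.134, 0.013, 0.701]
contact_force: [0.8, -0.8, 1.3]
opening: 0.0817
time: 7.17
tool_pos: [0.5566, 0.2767, 0.4565]
tool_rot: [3.136, -0.005, 0.688]
contact_force: [0.1, 0.5, -0.4]
opening: 0.0913
Tz -0.03 yaw 39.4 bolt px 18 285.28 168.33 xrange 283 288
```

View pics/c2.png

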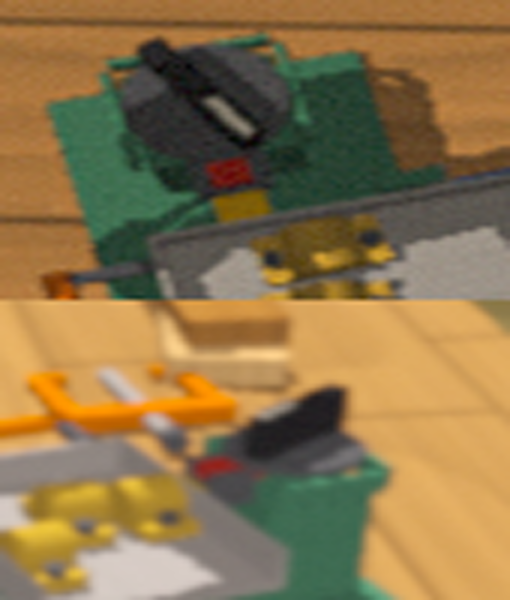

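The nose has retracted off the yellow tab (dark gap at about (235,190) in the top half), so the lock is released. Now I go to the orange bar with the tool tilted 30° outward, which leaves room to follow the arc.

```bash
python3 -m creep '[[[-20,4,0,0,0,-5],[-25,3,0,0,0,-5],[-25,0,0,0,0,-5],[-25,0,0,0,0,-5],[-25,0,0,0,0,-5]]]' 0.2 ; python3 -m creep '[[[0,0,-10,-5.8,-1.5,0],[0,0,-20,-5.8,-1.5,0],[0,0,-25,-5.8,-1.5,0],[0,0,-25,-5.8,-1.5,0],[0,0,-25,-5.8,-1.5,0]]]'; cat > g.py <<'E'
from h import *
from scipy.spatial.transform import Rotation as R
np.set_printoptions(precision=4,suppress=True)
ex=np.array([np.cos(np.radians(14.1)),np.sin(np.radians(14.1)),0]);ez=np.array([0,0,1.]);ey=np.cross(ez,ex)
H=np.array([.459,.1658,.130]); hinge=H-.2*ey-[0,0,.02]
s=robot.observe(); M=R.from_euler("xyz",s["tool_rot"]).as_matrix(); g=s["tool_pos"]+.159*M[:,2]
B=np.stack([ex,ey,ez]); print("t",s["time"],"z in stand",B@M[:,2],"x in stand",B@M[:,0],"opening",s["opening"],"q",s["qpos"],"F",s["contact_force"])
r=B@(g-hinge); print("grasp",g,"g-H stand mm",B@(g-H)*1000,"rel hinge mm",r*1000,"angle",np.degrees(np.arctan2(r[2],r[1])-np.arctan2(.02,.2)),"rad",np.hypot(r[1],r[2]),"tool tilt",np.degrees(np.arctan2((B@M[:,2])[1],-(B@M[:,2])[2])))
E
python3 g.py
```

```text
time: 7.73
tool_pos: [0.4379, 0.2796, 0.4556]
tool_rot: [3.133, -0.004, 0.233]
contact_force: [-0.9, 0.1, -0.2]
opening: 0.063
time: 8.15
tool_pos: [0.4375, 0.2734, 0.359]
tool_rot: [2.595, -0.039, 0.232]
contact_force: [-1.0, -0.2, 0.4]
opening: 0.0371
t 8.15 z in stand [ 0.0259 -0.5202 -0.8537] x in stand [ 0.9992 -0.0137  0.0387] opening 0.037059399363709805 q [ 0.5473  0.4296  1.5835 -0.5477  1.3199  2.0878] F [-0.9583 -0.1719  0.4329]
grasp [0.4617 0.1942 0.2233] g-H stand mm [ 9.4874 26.8504 93.2824] rel hinge mm [  9.4874 226.8504 113.2824] angle 20.825606126861654 rad 0.25356265886051277 tool tilt -31.35427308417494
```

```bash
python3 -m creep '[[[-7,10,-5,-0.3,1,0],[-7,10,-5,-0.2,1,0],[0,0,0,0,0,0]]]'|head -1; python3 g.py
```

```text
time: 8.4
t 8.4 z in stand [-0.0173 -0.5246 -0.8512] x in stand [ 0.9998 -0.0172 -0.0098] opening 0.036918393051445654 q [ 0.5891  0.4586  1.582  -0.5233  1.3557  2.109 ] F [-0.1286 -0.5402 -0.6211]
grasp [0.441  0.211  0.2089] g-H stand mm [-6.483  48.2092 78.9241] rel hinge mm [ -6.483  248.2092  98.9241] angle 16.019228102405997 rad 0.2671961922637005 tool tilt -31.646166069221213
```

```bash
python3 -m creep '[[[4,-9,-15,0,0,0],[4,-9,-15,0,0,0],[3,-8,-16,0,0,0],[0,0,0,0,0,0]]]'|head -1; python3 g.py;  python3 - <<'E'
from h import *
im=viewer.read_camera("top"); a=im[140:220,150:250]; im=viewer.read_camera("side"); b=im[110:190,210:310]
cv2.imwrite("pics/c3.png",cv2.resize(np.hstack([a,b]),(800,320),interpolation=cv2.INTER_CUBIC))
E
```

```text
time: 8.73
t 8.7333 z in stand [-0.0092 -0.5159 -0.8566] x in stand [ 0.9999 -0.0172 -0.0003] opening 0.036772465251893156 q [ 0.5345  0.495   1.6517 -0.5496  1.2281  2.1266] F [-0.5572 -0.6302  0.5107]
grasp [0.4551 0.1872 0.1664] g-H stand mm [ 1.4367 21.7066 36.4266] rel hinge mm [  1.4367 221.7066  56.4266] angle 8.568616613054788 rad 0.22877450650743306 tool tilt -31.05628614891
```

View pics/c3.png

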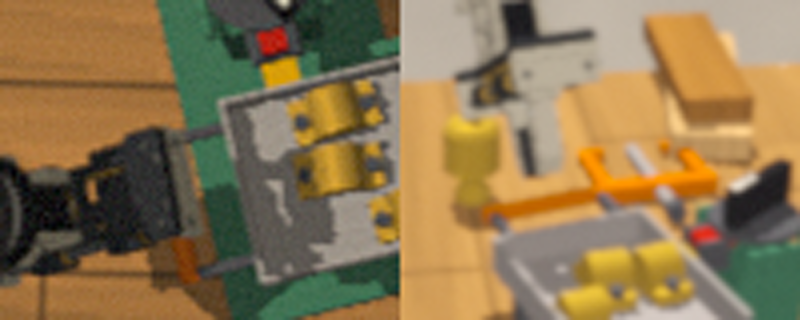

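The gripper sits just above the bar, with the inner finger over the gap. I advance the rest and close gently.

```bash
python3 -m creep '[[[1,-6,-10,0,0,0],[1,-6,-10,0,0,0],[1,-6,-10,0,0,0],[1,-3,-5,0,0,0],[0,0,0,0,0,0]]]'|sed -n '1p;4p'; python3 g.py
```

```text
time: 9.25
contact_force: [0.2, -0.4, 0.7]
t 9.25 z in stand [ 0.0083 -0.5099 -0.8602] x in stand [ 0.9997 -0.0166  0.0194] opening 0.037069350784248896 q [ 0.4987  0.5152  1.6988 -0.5781  1.1369  2.1496] F [ 0.2388 -0.3713  0.6762]
grasp [0.4643 0.171  0.1412] g-H stand mm [ 6.4238  3.752  11.2341] rel hinge mm [  6.4238 203.752   31.2341] angle 3.0047029354904886 rad 0.20613214773322897 tool tilt -30.657382376337257
```

```bash
python3 -m creep '[[[-3,-4,-8,-0.2,0.8,0],[-3,-2,-3,0,0,0],[0,0,0,0,0,0]]]'|sed -n '1p;4p'; python3 g.py; python3 -m creep '[[[0,0,0,0,0,0],[0,0,0,0,0,0],[0,0,0,0,0,0],[0,0,0,0,0,0],[0,0,0,0,0,0]]]' 1 25; python3 g.py
```

```text
time: 9.5
contact_force: [0.4, -0.4, -0.4]
t 9.5 z in stand [-0.0012 -0.5085 -0.8611] x in stand [ 0.9998 -0.0164  0.0083] opening 0.03660357676755616 q [ 0.494   0.5183  1.7261 -0.5803  1.1165  2.1557] F [ 0.4495 -0.3589 -0.3699]
grasp [0.457  0.1655 0.1319] g-H stand mm [-2.0568  0.1965  1.935 ] rel hinge mm [ -2.0568 200.1965  21.935 ] angle 0.5422028469042061 rad 0.20139457266584188 tool tilt -30.563156650006682
time: 9.92
tool_pos: [0.4371, 0.245, 0.2693]
tool_rot: [2.61, -0.009, 0.231]
contact_force: [1.3, -3.8, -5.0]
opening: 0.0153
t 9.9167 z in stand [ 0.0002 -0.5068 -0.862 ] x in stand [ 0.9998 -0.0152  0.0092] opening 0.015340341576738229 q [ 0.4957  0.5175  1.7254 -0.5784  1.1164  2.155 ] F [ 1.3489 -3.7851 -4.9874]
grasp [0.4567 0.1668 0.1323] g-H stand mm [-1.943   1.5376  2.2602] rel hinge mm [ -1.943  201.5376  22.2602] angle 0.5922930606992253 rad 0.20276319511587318 tool tilt -30.45327071342187
```

Gripped (15.3 mm). I compute the arc increments.

```bash
cat > arc.py <<'E'
from g import *
import sys
t=B@(s["tool_pos"]-hinge); d=float(sys.argv[1]); n=int(sys.argv[2])
# correct radius drift: keep grasp at radius .2022 from hinge; 
for i in range(n):
    c,q=np.cos(np.radians(d)),np.sin(np.radians(d))
    t2=np.array([t[0],c*t[1]-q*t[2],q*t[1]+c*t[2]]); 
    print((B.T@(t2-t)*1000).round(1), end=" "); t=t2
print("rot",(ex*d).round(2))
E
python3 arc.py 3 25|tail -9
```

```text
t 9.9167 z in stand [ 0.0002 -0.5068 -0.862 ] x in stand [ 0.9998 -0.0152  0.0092] opening 0.015340341576738229 q [ 0.4957  0.5175  1.7254 -0.5784  1.1164  2.155 ] F [ 1.3489 -3.7851 -4.9874]
grasp [0.4567 0.1668 0.1323] g-H stand mm [-1.943   1.5376  2.2602] rel hinge mm [ -1.943  201.5376  22.2602] angle 0.5922930606992253 rad 0.20276319511587318 tool tilt -30.45327071342187
[ 2.1 -8.5 14.5] [ 2.3 -9.2 14.1] [ 2.5 -9.9 13.6] [  2.7 -10.6  13. ] [  2.8 -11.2  12.4] [  3.  -11.8  11.8] [  3.1 -12.4  11.1] [  3.3 -13.   10.5] [  3.4 -13.5   9.7] [  3.5 -13.9   9. ] [  3.6 -14.4   8.2] [  3.7 -14.8   7.4] [  3.8 -15.1   6.6] [  3.9 -15.5   5.8] [  4.  -15.7   5. ] [  4.  -16.    4.1] [  4.1 -16.1   3.2] [  4.1 -16.3   2.4] [  4.1 -16.4   1.5] [  4.1 -16.4   0.6] [  4.1 -16.4  -0.3] [  4.1 -16.4  -1.2] [  4.1 -16.3  -2.1] [  4.1 -16.2  -2.9] [  4.  -16.   -3.8] rot [2.91 0.73 0.  ]
```

```bash
python3 -m creep '[[[2,-8,14.5,2.9,0.7,0],[2,-9,14,2.9,0.7,0],[2.5,-10,13.5,2.9,0.7,0],[2.5,-10.5,13,2.9,0.7,0],[3,-11,12.5,2.9,0.7,0]]]'|tail -2; python3 arc.py 3 6
```

```text
contact_force: [0.1, -3.3, -4.5]
opening: 0.015
t 10.3333 z in stand [ 0.0006 -0.263  -0.9648] x in stand [ 1.     -0.0076  0.0027] opening 0.014966447980979613 q [ 0.3301  0.3692  1.7091 -0.2979  1.104   1.8031] F [ 0.1495 -3.2512 -4.532 ]
grasp [0.4598 0.1554 0.1813] g-H stand mm [ -1.7173 -10.2416  51.3401] rel hinge mm [ -1.7173 189.7584  71.3401] angle 14.893272840137758 rad 0.2027255430853189 tool tilt -15.249493360199514
[  2.9 -11.7  11.8] [  3.1 -12.3  11.2] [  3.2 -12.8  10.5] [  3.4 -13.4   9.8] [  3.5 -13.8   9. ] [  3.6 -14.3   8.3] rot [2.91 0.73 0.  ]
```

Tracking is excellent and the forces are low. I continue.

```bash
python3 -m creep '[[[3,-11.5,12,2.9,0.7,0],[3,-12.5,11,2.9,0.7,0],[3,-13,10.5,2.9,0.7,0],[3.5,-13.5,10,2.9,0.7,0],[3.5,-14,9,2.9,0.7,0]]]'|tail -2; python3 arc.py 3 6;python3 - <<'E'
from h import *
cv2.imwrite("pics/l1.png",viewer.read_camera("side"))
E
```

```text
contact_force: [1.8, -1.3, -5.4]
opening: 0.0153
t 10.75 z in stand [ 0.0055  0.0053 -1.    ] x in stand [ 1.     -0.0044  0.0055] opening 0.015330649526220779 q [0.1087 0.2786 1.6604 0.0064 1.1979 1.4355] F [ 1.8263 -1.3307 -5.3729]
grasp [0.4667 0.1296 0.2305] g-H stand mm [ -1.314  -36.9924 100.5264] rel hinge mm [ -1.314  163.0076 120.5264] angle 30.76830421054695 rad 0.20272659878406787 tool tilt 0.30209142657329935
[  3.6 -14.4   8.1] [  3.7 -14.8   7.3] [  3.8 -15.1   6.5] [  3.9 -15.5   5.7] [  3.9 -15.7   4.8] [  4.  -15.9   4. ] rot [2.91 0.73 0.  ]
```

```bash
python3 -m creep '[[[3.5,-14.5,8,2.9,0.7,0],[3.5,-15,7,2.9,0.7,0],[4,-15,6.5,2.9,0.7,0],[4,-15.5,5.5,2.9,0.7,0],[4,-15.5,5,2.9,0.7,0]]]'|tail -2; python3 arc.py 3 8;python3 - <<'E'
from h import *
im=viewer.read_camera("side"); cv2.imwrite("pics/l2.png",cv2.resize(im[110:270,200:360],(600,600),interpolation=cv2.INTER_CUBIC))
E
```

```text
contact_force: [2.1, -2.0, -5.7]
opening: 0.0154
t 11.2167 z in stand [ 0.0084  0.2695 -0.963 ] x in stand [ 1.     -0.0057  0.0071] opening 0.015442366983793332 q [-0.1264  0.2747  1.5847  0.2616  1.3821  1.1407] F [ 2.134  -1.9926 -5.7434]
grasp [0.4765 0.093  0.2695] g-H stand mm [ -0.7468 -74.8388 139.4823] rel hinge mm [ -0.7468 125.1612 159.4823] angle 46.164711219068344 rad 0.20273117278402072 tool tilt 15.634776993885838
[  4.  -16.    3.9] [  4.1 -16.2   3. ] [  4.1 -16.3   2.1] [  4.1 -16.4   1.3] [  4.1 -16.4   0.4] [  4.1 -16.4  -0.5] [  4.1 -16.4  -1.4] [  4.1 -16.3  -2.3] rot [2.91 0.73 0.  ]
```

View pics/l2.png

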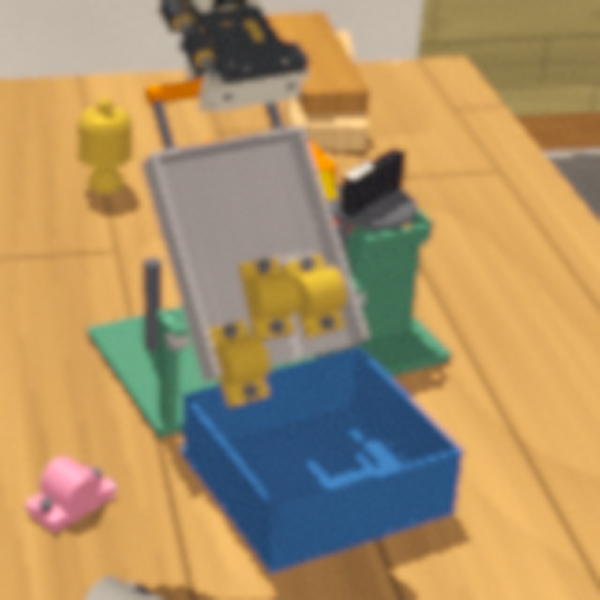

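The caps are sliding down to the lip at about (245,365). I raise a little more, slowly, and let them go.

```bash
cat > y.py <<'E'
from h import *
im=viewer.read_camera("side"); hsv=cv2.cvtColor(im,cv2.COLOR_BGR2HSV)
m=cv2.inRange(hsv,(18,140,60),(32,255,255)); m[:170]=0; m[:,:240]=0;m[:,345:]=0
n,l,st,c=cv2.connectedComponentsWithStats(m[:270]); print([(int(a[4]),b.round(0)) for a,b in zip(st[1:],c[1:]) if a[4]>10])
E
python3 y.py; python3 -m creep '[[[4,-16,4,2.9,0.7,0],[4,-16,3,2.9,0.7,0],[0,0,0,0,0,0],[0,0,0,0,0,0]]]'|tail -2; python3 y.py;python3 -m creep '[[[0,0,0,0,0,0],[0,0,0,0,0,0],[0,0,0,0,0,0],[0,0,0,0,0,0]]]'|tail -2; python3 y.py; python3 arc.py 3 6
```

```text
[(859, array([333., 193.])), (12, array([244., 187.])), (1255, array([329., 242.])), (604, array([276., 203.])), (13, array([241., 235.])), (85, array([243., 254.])), (351, array([258., 257.]))]
contact_force: [-0.1, 2.2, 1.4]
opening: 0.0155
[(840, array([333., 193.])), (13, array([241., 175.])), (13, array([244., 187.])), (1279, array([328., 243.])), (307, array([288., 234.])), (36, array([241., 240.])), (365, array([258., 258.])), (83, array([244., 260.]))]
contact_force: [0.2, 1.7, -0.1]
opening: 0.0149
[(839, array([333., 193.])), (13, array([241., 175.])), (13, array([244., 187.])), (1273, array([328., 243.])), (308, array([288., 234.])), (35, array([241., 237.])), (364, array([258., 258.])), (78, array([244., 258.]))]
t 12.0833 z in stand [ 0.005   0.3591 -0.9333] x in stand [ 1.     -0.0063  0.0029] opening 0.015139189010749442 q [-0.2011  0.2953  1.5529  0.3341  1.46    1.0641] F [ 1.2796  1.6102 -0.5896]
grasp [0.4801 0.0796 0.2794] g-H stand mm [ -0.5043 -88.7897 149.3963] rel hinge mm [ -0.5043 111.2103 169.3963] angle 51.0041173088213 rad 0.2026396857724872 tool tilt 21.04227989376521
[  4.1 -16.2   2.4] [  4.1 -16.3   1.5] [  4.1 -16.4   0.6] [  4.1 -16.4  -0.2] [  4.1 -16.3  -1.1] [  4.1 -16.3  -2. ] rot [2.91 0.73 0.  ]
```

```bash
python3 - <<'E'
from h import *
im=viewer.read_camera("side"); cv2.imwrite("pics/l3.png",cv2.resize(im[110:270,200:360],(600,600),interpolation=cv2.INTER_CUBIC))
E
```

```text
(no output)
```

View pics/l3.png

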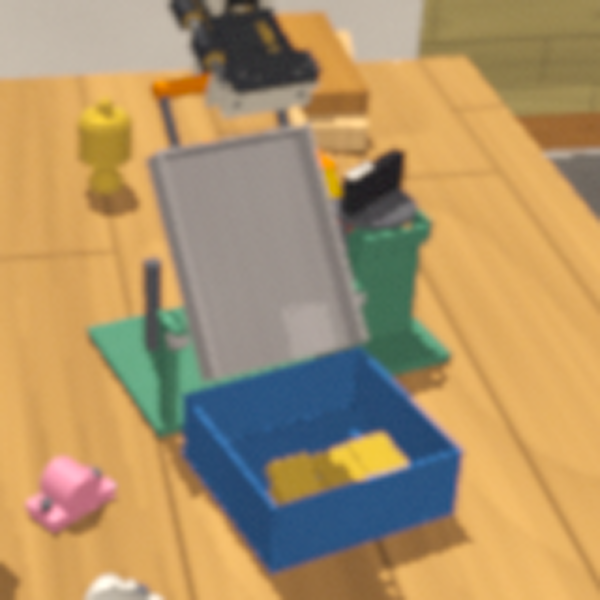

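The tray is empty and the caps lie in the tin at about (340,465). Now I lower along the arc.

```bash
python3 arc.py -3 17|tail -4
```

```text
t 12.1333 z in stand [ 0.005   0.3594 -0.9332] x in stand [ 1.     -0.0064  0.0029] opening 0.015299026753065739 q [-0.2014  0.2954  1.5528  0.3344  1.4603  1.0639] F [ 0.8049  1.2896 -1.4242]
grasp [0.4802 0.0795 0.2794] g-H stand mm [ -0.5019 -88.8438 149.4393] rel hinge mm [ -0.5019 111.1562 169.4393] angle 51.023582427944355 rad 0.20264599191376223 tool tilt 21.063665109093957
[-4.  16.1 -3.3] [-4.  15.9 -4.1] [-3.9 15.6 -5. ] [-3.9 15.4 -5.8] [-3.8 15.1 -6.6] [-3.7 14.7 -7.4] [-3.6 14.3 -8.2] [-3.5 13.9 -9. ] [-3.4 13.4 -9.7] [ -3.2  12.9 -10.4] [ -3.1  12.3 -11.1] [ -3.   11.7 -11.8] [ -2.8  11.1 -12.4] [ -2.6  10.5 -13. ] [ -2.5   9.8 -13.5] [ -2.3   9.1 -14. ] [ -2.1   8.4 -14.5] rot [-2.91 -0.73 -0.  ]
```

```bash
python3 -m creep '[[[-4,16,-3,-2.9,-0.7,0],[-4,16,-4,-2.9,-0.7,0],[-4,15.5,-5,-2.9,-0.7,0],[-4,15.5,-6,-2.9,-0.7,0],[-4,15,-6.5,-2.9,-0.7,0]]]'|tail -2;python3 -m creep '[[[-3.5,14.5,-7.5,-2.9,-0.7,0],[-3.5,14.5,-8,-2.9,-0.7,0],[-3.5,14,-9,-2.9,-0.7,0],[-3.5,13.5,-9.5,-2.9,-0.7,0]]]'|tail -2; python3 arc.py -3 8
```

```text
contact_force: [2.0, -1.9, -3.6]
opening: 0.0151
contact_force: [3.2, -4.0, -6.1]
opening: 0.0151
t 12.8833 z in stand [ 0.006  -0.1219 -0.9925] x in stand [ 0.9999 -0.0082  0.007 ] opening 0.015077826484516893 q [ 0.2154  0.3069  1.6867 -0.1342  1.1416  1.6043] F [ 3.1557 -4.0144 -6.1395]
grasp [0.4632 0.1423 0.2104] g-H stand mm [ -1.6227 -23.8087  80.4222] rel hinge mm [ -1.6227 176.1913 100.4222] angle 23.970878443587292 rad 0.20280035524662066 tool tilt -7.00045884347784
[ -3.2  12.8 -10.6] [ -3.1  12.3 -11.3] [ -2.9  11.7 -11.9] [ -2.8  11.1 -12.5] [ -2.6  10.4 -13.1] [ -2.4   9.8 -13.7] [ -2.3   9.  -14.2] [ -2.1   8.3 -14.6] rot [-2.91 -0.73 -0.  ]
```

```bash
python3 -m creep '[[[-3,13,-10.5,-2.9,-0.7,0],[-3,12,-11.5,-2.9,-0.7,0],[-3,11.5,-12,-2.9,-0.7,0],[-3,11,-12.5,-2.9,-0.7,0],[-1.5,5,-6.5,-1.5,-0.4,0]]]'|tail -2; python3 arc.py -1.5 8
```

```text
contact_force: [1.1, -0.1, -2.5]
opening: 0.0147
t 13.3 z in stand [ 0.008  -0.3635 -0.9316] x in stand [ 0.9999 -0.0028  0.0097] opening 0.014681095769392069 q [ 0.4025  0.4162  1.7241 -0.4181  1.0914  1.9438] F [ 1.0785 -0.076  -2.525 ]
grasp [0.4582 0.161  0.1634] g-H stand mm [-1.9362 -4.4364 33.4278] rel hinge mm [ -1.9362 195.5636  53.4278] angle 9.569683985663866 rad 0.20273043889828188 tool tilt -21.313576507418126
[-1.3  5.  -6.7] [-1.2  4.9 -6.8] [-1.2  4.7 -7. ] [-1.1  4.5 -7.1] [-1.1  4.3 -7.2] [-1.   4.1 -7.3] [-1.   4.  -7.4] [-0.9  3.8 -7.5] rot [-1.45 -0.37 -0.  ]
```

```bash
python3 -m creep '[[[-1,5,-6.5,-1.5,-0.4,0],[-1,5,-7,-1.5,-0.4,0],[-1,4.5,-7,-1.5,-0.4,0],[-1,4.5,-7,-1.5,-0.4,0]]]'|tail -2; python3 arc.py -1 4;
```

```text
contact_force: [-0.1, -1.3, -2.7]
opening: 0.0153
t 13.6333 z in stand [ 0.0074 -0.4671 -0.8842] x in stand [ 1.     -0.0004  0.0086] opening 0.015305647705328902 q [ 0.4722  0.4863  1.7312 -0.5387  1.0984  2.0915] F [-0.0606 -1.2759 -2.6707]
grasp [0.4569 0.1658 0.1401] g-H stand mm [-1.999   0.472  10.1192] rel hinge mm [ -1.999  200.472   30.1192] angle 2.8336903987927102 rad 0.2027218997924233 tool tilt -27.844566722317044
[-0.7  2.8 -4.8] [-0.7  2.8 -4.9] [-0.7  2.7 -4.9] [-0.7  2.6 -5. ] rot [-0.97 -0.24 -0.  ]
```

```bash
python3 -m creep '[[[-0.7,2.8,-4.8,-1,-0.2,0],[-0.3,1.5,-2.5,-0.5,-0.1,0],[0,0,0,0,0,0]]]'|tail -2; python3 arc.py -1 1;python3 -m creep '[[[0,0.5,-1.5,-0.2,0,0],[0,0,-1,0,0,0],[0,0,0,0,0,0]]]'|tail -2; python3 arc.py -1 1
```

```text
contact_force: [1.3, 0.1, -2.7]
opening: 0.0151
t 13.8833 z in stand [ 0.0057 -0.4935 -0.8697] x in stand [1.     0.0018 0.0055] opening 0.015070993315461155 q [ 0.4888  0.5088  1.7316 -0.5684  1.1028  2.1269] F [ 1.2553  0.1401 -2.703 ]
grasp [0.4567 0.1667 0.1328] g-H stand mm [-1.9925  1.4308  2.7916] rel hinge mm [ -1.9925 201.4308  22.7916] angle 0.7448834342019771 rad 0.20271615459748749 tool tilt -29.573152540789504
[-0.7  2.7 -4.9] rot [-0.97 -0.24 -0.  ]
contact_force: [0.3, -0.2, -2.9]
opening: 0.0151
t 14.1333 z in stand [ 0.0052 -0.4963 -0.8681] x in stand [1.     0.0001 0.006 ] opening 0.015126828113969681 q [ 0.4904  0.5104  1.731  -0.571   1.1047  2.1315] F [ 0.3085 -0.156  -2.9035]
grasp [0.4567 0.1667 0.1326] g-H stand mm [-1.9987  1.4628  2.641 ] rel hinge mm [ -1.9987 201.4628  22.641 ] angle 0.7015851035275026 rad 0.2027310608484888 tool tilt -29.756906829354108
[-0.7  2.7 -4.9] rot [-0.97 -0.24 -0.  ]
```

```bash
python3 -m creep '[[[0,0.5,-2,-0.2,0,0],[0,0,-2,0,0,0],[0,0,-2,0,0,0]]]'|tail -2; python3 g.py|tail -1;python3 -m creep '[[[0,0,-2,0,0,0],[0,0,-2,0,0,0],[0,0,-2,0,0,0]]]'|tail -2; python3 g.py|tail -1
```

```text
contact_force: [-6.7, 4.2, 17.5]
opening: 0.0155
grasp [0.4568 0.1667 0.1319] g-H stand mm [-1.8757  1.4441  1.9495] rel hinge mm [ -1.8757 201.4441  21.9495] angle 0.5078740487036352 rad 0.20263634460482655 tool tilt -30.038734403934097
contact_force: [-6.2, 3.6, 15.2]
opening: 0.0153
grasp [0.4568 0.1667 0.132 ] g-H stand mm [-1.9146  1.4489  1.9662] rel hinge mm [ -1.9146 201.4489  21.9662] angle 0.5124158236340527 rad 0.2026430153428196 tool tilt -30.177974895217645
```

The tray is seated on its stop. I open partially and retreat along the tool axis.

```bash
python3 -m creep '[[[0,0,1,0,0,0],[0,0,0,0,0,0],[0,0,0,0,0,0],[0,0,0,0,0,0],[0,0,0,0,0,0]]]' 0.2; python3 g.py | tail -1; python3 -m creep '[[[-1,5,8.5,0,0,0],[-2.5,10,17,0,0,0],[-2.5,10,17,0,0,0],[-2.5,10,17,0,0,0],[-2.5,10,17,0,0,0]]]'; python3 -m creep '[[[-4,10,25,0,0,0],[-4,10,25,0,0,0],[-4,10,25,0,0,0],[-4,10,25,0,0,0],[0,0,0,0,0,0]]]'; python3 - <<'E'
from h import *
im=viewer.read_camera("top"); a=im[105:225,180:330]; b=viewer.read_camera("side")[120:240,210:360]
cv2.imwrite("pics/f.png",cv2.resize(np.hstack([a,b]),(800,320),interpolation=cv2.INTER_CUBIC))
cv2.imwrite("pics/f_top.png",im)
E
```

```text
time: 15.05
tool_pos: [0.436, 0.2432, 0.272]
tool_rot: [2.615, -0.017, 0.24]
contact_force: [0.1, 0.5, 0.2]
opening: 0.0364
grasp [0.4573 0.1662 0.1345] g-H stand mm [-1.5804  0.8455  4.5117] rel hinge mm [ -1.5804 200.8455  24.5117] angle 1.247509467743113 rad 0.20233569931388484 tool tilt -30.159369941009793
time: 15.47
tool_pos: [0.424, 0.2883, 0.3488]
tool_rot: [2.613, -0.006, 0.236]
contact_force: [0.9, -0.2, -0.2]
opening: 0.0368
time: 15.88
tool_pos: [0.4052, 0.3324, 0.4591]
tool_rot: [2.618, -0.009, 0.238]
contact_force: [-0.2, 0.2, 0.4]
opening: 0.0367
```

View pics/f.png

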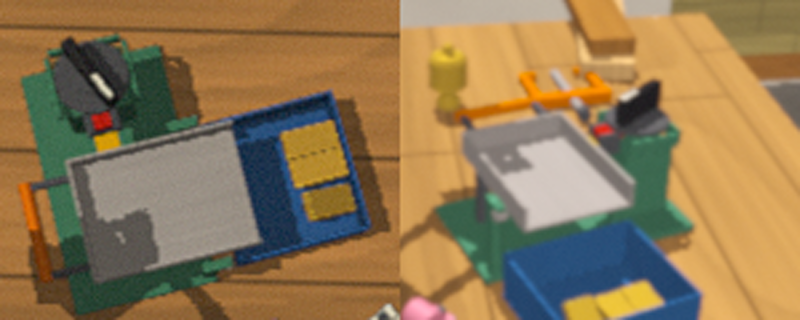

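Three caps lie in the tin and the tray is flat. One numeric check that the bolt is still back and the tin has not moved, then I hand in.

```bash
python3 t.py; python3 - <<'E'
from h import *
for f in("t","f_top"):
    im=cv2.imread(f"pics/{f}.png");hsv=cv2.cvtColor(im,cv2.COLOR_BGR2HSV)
    for n,lo,hi,(x0,y0,x1,y1) in(("red",(0,160,80),(4,255,255),(205,140,235,170)),("tab",(20,140,90),(32,255,255),(212,150,228,162)),("blue",(95,120,30),(125,255,255),(250,130,325,210)),("bar",(5,150,120),(16,255,255),(183,165,200,215))):
        m=cv2.inRange(hsv[y0:y1,x0:x1],lo,hi);y,x=np.nonzero(m)
        if len(x): print(f,n,len(x),"mean",(x.mean()+x0).round(1),(y.mean()+y0).round(1),"x",x.min()+x0,x.max()+x0,"y",y.min()+y0,y.max()+y0)
E
```

```text
Tz 0.0 yaw 13.6 bolt px 20 285.6 168.25 xrange 283 289
t red 60 mean 218.2 151.5 x 214 222 y 147 157
t tab 35 mean 219.6 158.5 x 215 224 y 156 161
t blue 2163 mean 291.8 171.1 x 268 317 y 140 203
t bar 720 mean 190.3 191.0 x 183 199 y 165 214
f_top red 40 mean 217.8 150.0 x 214 221 y 147 153
f_top tab 56 mean 219.8 157.4 x 215 224 y 154 161
f_top blue 1400 mean 287.9 172.7 x 267 318 y 140 203
f_top bar 589 mean 189.2 188.1 x 183 199 y 165 214
```

```bash
python3 -c "
from cell import robot
print(robot.hand_in())"
```

```text
the job is handed in; nothing more can be done
None
```

I handed the job in at about 16 s, with the lock released, all three caps in the tin and the tray flat again. `hand_in()` reports no verdict.

- **Lock:** I turned the knob about 94° clockwise. The wrist torque rose to about 0.65 N m, then dropped to zero as the bolt sprang back. I turned roughly 4° more, within the 0.4 rad of play, and let go.
- **Tray:** I gripped the orange bar, tipped the tray to about 51°, and the caps slid off. I then lowered it along the same arc until it sat on its stop, pressing with at most about 20 N, before letting go.

**Last checks:**
- **Bolt:** in the top view its nose edge has moved back about 4 px (around 12 mm), clear of the yellow tab. It did not move again while the tray was tipped and lowered.
- **Caps:** the picture shows three bronze shapes in the tin, bottoms up, and none on the tray.
- **Tin:** its outline in the top view is within 1 px of where it started.
- **Arm:** the gripper was clear of everything, with no contact force.

The tray's flatness was judged from the picture and the stop contact, not measured directly. I did not measure the bystanders, but the arm never went near most of them. No check failed or disagreed with another.

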